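# Pack the locating dowels and secure the case

## Robot

A 7-joint arm with a two-finger parallel gripper is mounted at the origin on the work surface. World frame = base frame: x ahead of the robot, y to its left, z up, the work surface at z = 0. Lengths are in m, angles in rad, forces in N, time in s.
With the tool pointing down it reaches from about 0.4 to 0.875 m from the base axis. Payload 19.3 kg.
Tool frame: the origin (TCP) lies midway between the tips of the shut fingers; the grasp point (between the pads) lies bot.pinch_z behind it (bot.pinch_z is the distance from the TCP to the grasp point, in m); z points along the fingers, y is the line along which they close (so a half turn about z gives the same grasp; the last joint's range is limited). The gripper opens to 85 mm and grips with 20 to 120 N. Pads are 22 mm wide; open, the fingers measure 114 mm over their backs; the gripper's body (76 mm by 85 mm) begins 54 mm behind the grasp point. The pads swing forward as they close: fully open they stand 13 mm farther back than shut.
Start: joints at [-1.326, 0.521, -0.036, 1.599, 0.021, 1.021, -0.113], TCP at [0.194, 0.594, 0.231] pointing down, gripper open.
Joint ranges: [-2.91, 2.91], [-0.3, 2.13], [-1.5, 1.42], [0.17, 2.43], [-1.26, 4.41], [0.16, 1.93], [-2.52, 2.52]. Speed limits (rad/s): [1.89, 1.89, 2.39, 2.39, 3.01, 3.01, 3.01].

## Interface

Orientations are given as [roll, pitch, yaw] about the fixed x, y, z axes, in that order (R = Rz(yaw) Ry(pitch) Rx(roll)).
In Python, from workcell import readout, grab_frame, camera_info, workorder, bot gives the robot as it stands. The module is installed in compiled form; this text tells all that it offers.
- The arm moves only by the tool drive_tool, never from a script. Its argument "targets" is a list of rows, each an object of numbers: "dx", "dy", "dz": the shift along the tool's x, y, z as a fraction of full scale; "yaw": the turn about the tool's z as a fraction of full scale; "fingers": the closure, from 0 (fully open) to 1 (shut). In form: [{"dx": .., "dy": .., "dz": .., "yaw": .., "fingers": ..}, ...]. A call has 1 to 20 rows; each row shifts and turns the commanded pose from where the row before left it, along the tool's axes as they then stand; what a row does not reach is not made up. Full scale, the value 1, is 0.1 m for a shift and 90 degrees for a turn. A row lasts 1/10 s, in which the tool goes at most 50 mm and 8.59 degrees, less where a joint would pass 70% of its speed; a pose out of reach is approached as far as the arm can. A call with a number of a shift or a turn outside -1 to 1 is refused whole. A call with a gripper value outside its range is refused whole. The fingers move at their own pace and stop on an object; "squeeze" is the grip in N (left out, the last holds). Time passes only in rows, so rows that do not move let the fingers close. It gives the time, the measured TCP pose, the force, the opening and the grip force at its end, in the units of the state.
- readout.observe(): the state, without advancing time (a new reading comes with each control period).
- grab_frame(name): name is "side" or "top"; returns the picture (480x640x3 uint8, blue, green, red); there is no depth.
- camera_info(name): a dict with "fx", "fy", "cx", "cy" (pixels), "T" (4x4, takes a point from camera to world coordinates). Camera axes: x right, y up, looking along -z (the intrinsics and any distortion apply to the point x, -y, -z); pixel columns grow to the right and rows downward; lengths in m; the calibration is good to about 2 mm. A picture is of the moment at which its call begins. camera_info takes no time and is no camera call.
- workorder.job_done(): hands the job in; it is judged then, once.
The state is a dict: "clock": time; "qpos": joint angles; "qd": joint speeds; "joint_efforts": joint torques, N m; "position": TCP position; "tool_rot": TCP orientation; "force": force on the tool from outside, world axes, zero at the start; "moment": the same for the moment, N m; "grip_width": finger opening in m; "finger_force": force on a finger pad.
Only numpy, scipy, OpenCV 4.12 (cv2) and the standard library are available. Lean on these libraries where they do the work, as an engineer would, in place of code of your own. Each camera call takes 0.05 s, during which the arm holds its last target. There are 200 camera calls.

## Task

Pack away the loose aluminium dowels: stand each one fully home in a bore of its own in the wooden block of the open steel case, then shut the lid flat, and only then turn both turnbuttons square across the lid to secure it. Leave the jar, tin, socket and flange cap standing where they are.

Things in the scene. Friction and masses are not known exactly. Their poses are not given: they have to be found in the camera images.
- case: grey steel case with a wooden block inside, fixed to the bench: 140 mm (x) by 320 mm (y), walls 90 mm high and 4 mm thick. Origin: centre of its underside. Its x points away from the robot from the front wall (turnbuttons) to the lid's hinge; y to the left; turned up to 0.2 rad. The block's top is 45 mm above the bench.
- lid (a joint): angle of the case's flat grey lid (140 x 320 x 8 mm, about 0.5 kg) in rad: 0 = shut flat on the walls, about 1.57 = upright; starts at 1.55 to 1.8. Hinged along the case's far (+x) rim, stiff: it stays at any angle, and takes about 5 N at 100 mm from the hinge to push shut.
- lid_hinge (a point): middle of the lid's hinge line, 70 mm along the case's +x from its centre, 90.5 mm above the bench; axes turn with the lid (its -x runs from the hinge along the lid, its z is the outward face's normal, up when shut).
- lid_edge (a point): middle of the lid's free edge, on its outward face, 140 mm from the hinge.
- latch_left (a joint): the left (case's +y) of two alike: turnbutton, angle in rad, counter-clockwise from above: 0 = nose along the case's -y, parallel to its front wall; 1.57 = nose along the case's +x, square across the lid's front edge, which secures it. Range -0.75 to 1.9, starts at -0.6 to 0.1, clear of the lid; stays where it is left (0.1 N m of friction). Beyond about 0.2 it bars the lid from closing.
- latch_right (a joint): the right (case's -y) of the two turnbuttons; same make, directions and values as the left one.
- latch_left_grip (a point): left steel turnbutton: a bar 72 x 18 x 8 mm, underside 100 mm above the bench, nose reaching 58 mm and tail 14 mm from a vertical pivot 22 mm in front of the case; on it, centred on the pivot and along the bar, a grip fin 44 mm long, 12 mm thick, 26 mm high. Point: on the pivot, top of the fin, 134 mm above the bench; its -y axis runs along the nose.
- latch_right_grip (a point): right steel turnbutton: a bar 72 x 18 x 8 mm, underside 100 mm above the bench, nose reaching 58 mm and tail 14 mm from a vertical pivot 22 mm in front of the case; on it, centred on the pivot and along the bar, a grip fin 44 mm long, 12 mm thick, 26 mm high. Point: on the pivot, top of the fin, 134 mm above the bench; its -y axis runs along the nose.
- bore0 (a point): one of the three round bores in the wooden block of the case, 51.2 mm wide, 30 mm deep, 2 mm chamfer round the mouth. Point: centre of the mouth, 45 mm above the bench; x, y, z are the case's axes. The left one (case's +y).
- bore1 (a point): one of the three round bores in the wooden block of the case, 51.2 mm wide, 30 mm deep, 2 mm chamfer round the mouth. Point: centre of the mouth, 45 mm above the bench; x, y, z are the case's axes. The middle one.
- bore2 (a point): one of the three round bores in the wooden block of the case, 51.2 mm wide, 30 mm deep, 2 mm chamfer round the mouth. Point: centre of the mouth, 45 mm above the bench; x, y, z are the case's axes. The right one (case's -y).
- dowel0: solid aluminium locating dowel: a plain cylinder, 50 mm diameter, 64 mm long, 0.25 to 0.45 kg, both ends alike, their rims chamfered (45 mm wide at the end faces, full width 3 mm in), a small centre mark. Either end may go down. It starts upright on the bench left of the case. Origin: its centre; z along its axis. May be absent (None from the start).
- dowel1: solid aluminium locating dowel: a plain cylinder, 50 mm diameter, 64 mm long, 0.25 to 0.45 kg, both ends alike, their rims chamfered (45 mm wide at the end faces, full width 3 mm in), a small centre mark. Either end may go down. It starts upright on the bench left of the case. Origin: its centre; z along its axis. May be absent (None from the start).
- dowel2: solid aluminium locating dowel: a plain cylinder, 50 mm diameter, 64 mm long, 0.25 to 0.45 kg, both ends alike, their rims chamfered (45 mm wide at the end faces, full width 3 mm in), a small centre mark. Either end may go down. It starts upright on the bench left of the case. Origin: its centre; z along its axis. May be absent (None from the start).
- jar: bystander: glass jar, 72 mm wide, 110 mm tall, upright; origin at the centre of its underside.
- tin: bystander: steel tin with a paper label, 100 mm wide, 130 mm tall, upright; origin at the centre of its underside.
- socket: bystander: dark steel impact socket, stepped, 64 mm wide, 80 mm tall, upright; origin at the centre of its underside.
- flange: bystander: flat steel flange cap, 90 mm wide, 28 mm high; origin at the centre of its underside.
There are look-alikes about, which are no part of the job. Leave any green, red or yellow look-alike of the dowel1 alone.

How it is judged:
By the outcome, as a careful person would: the job done as asked, in the order asked, and still so for the second after the job is handed in, with the robot touching nothing.
Of dowel0, dowel1, dowel2 only 2 to 3 are there at a start; the rules pass over those that are not, and their reading is None.
At some moment in a run one of dowel0, dowel1, dowel2 may be knocked a few centimetres aside while the robot is not near it.
Once in a run the grip may slacken for a moment while it holds something.
It also fails if it takes over 210 s, if anything falls off the work surface, if the arm or the gripper's body presses on something with over 40 N, if the wrist force passes 120 N, or if a joint passes its speed limit or range.

## Working session

There is one attempt and no reset: what is moved stays moved. The work goes in short steps, Python scripts to look and compute and a tool call to move; the robot and the scene stay as the last step left them, time stands still between calls to the robot, and variables do not carry over. Pictures are saved under pics/ and viewed, at most 14 in all, crops included, and the job is handed in when it is done.

Besides the shell and the picture viewer there is one more tool, called after "Request:" as a command line: name --argument value ..., lists and objects as JSON in quotes. drive_tool: Moves the arm, as the interface text tells. Shift numbers are shares of 0.1 m and turn numbers shares of 90 degrees, none past 1 either way. Its arguments: {"type":"object","properties":{"targets":{"type":"array","items":{"type":"object","properties":{"dx":{"type":"number","minimum":-1,"maximum":1},"dy":{"type":"number","minimum":-1,"maximum":1},"dz":{"type":"number","minimum":-1,"maximum":1},"yaw":{"type":"number","minimum":-1,"maximum":1},"fingers":{"type":"number"}}}},"squeeze":{"type":"number"}},"required":["targets"]}

```bash
mkdir -p pics; cat > h.py <<'E'
import numpy as np, cv2
from workcell import readout, grab_frame, camera_info, workorder, bot
def ray(cam,u,v):
    c=camera_info(cam);T=np.array(c["T"])
    d=T[:3,:3]@np.array([(u-c["cx"])/c["fx"],-(v-c["cy"])/c["fy"],-1.]);return T[:3,3],d
def onz(cam,u,v,z):
    o,d=ray(cam,u,v);return o+d*(z-o[2])/d[2]
def proj(cam,p):
    c=camera_info(cam);T=np.array(c["T"]);q=T[:3,:3].T@(np.array(p)-T[:3,3])
    return c["cx"]+c["fx"]*q[0]/-q[2], c["cy"]+c["fy"]*-q[1]/-q[2]
E
python3 - <<'E'
from h import *
for n in("top","side"):
    cv2.imwrite(f"pics/{n}0.png",grab_frame(n)); c=camera_info(n); print(c)
print(readout.observe(), bot.pinch_z)
E
```

```text
{'fx': 462.1328108526252, 'fy': 462.1328108526252, 'cx': 316.33913686215624, 'cy': 242.16757144612475, 'T': array([[-0.01586907,  0.99856069, -0.051232  ,  0.45421928],
       [-0.99978092, -0.01514731,  0.01444575,  0.10228432],
       [ 0.01364893,  0.05145001,  0.9985823 ,  1.3060582 ],
       [ 0.        ,  0.        ,  0.        ,  1.        ]])}
{'fx': 546.3171948079498, 'fy': 546.3171948079498, 'cx': 322.9637085604087, 'cy': 240.85944087143187, 'T': array([[ 0.91537477,  0.22984187, -0.33054763,  0.08375138],
       [-0.40257407,  0.53235186, -0.74467148, -0.87971541],
       [ 0.00481096,  0.8147234 ,  0.57982984,  0.88271396],
       [ 0.        ,  0.        ,  0.        ,  1.        ]])}
{'clock': 0.1, 'qpos': array([-1.32625275,  0.52195782, -0.03631657,  1.59992739,  0.02119184,
        1.02111784, -0.11281069]), 'qd': array([ 0.00108985, -0.00055131,  0.00032546, -0.00177795, -0.00050296,
        0.00163126,  0.00036298]), 'joint_efforts': array([ 2.62615438e-03, -9.28488851e+01,  1.98397905e+00, -3.70529330e+01,
        1.82258250e-02,  5.44742899e-03,  3.65035703e-05]), 'position': array([0.1934267 , 0.5940027 , 0.23078974]), 'tool_rot': array([-3.14056935e+00,  7.03810656e-05,  2.82681334e+00]), 'force': array([-0.34728518, -0.47941118,  0.67762243]), 'moment': array([ 0.03365872,  0.02749061, -0.03013412]), 'finger_force': 0.0, 'grip_width': 0.08539766768391072} 0.0187
```

View pics/top0.png

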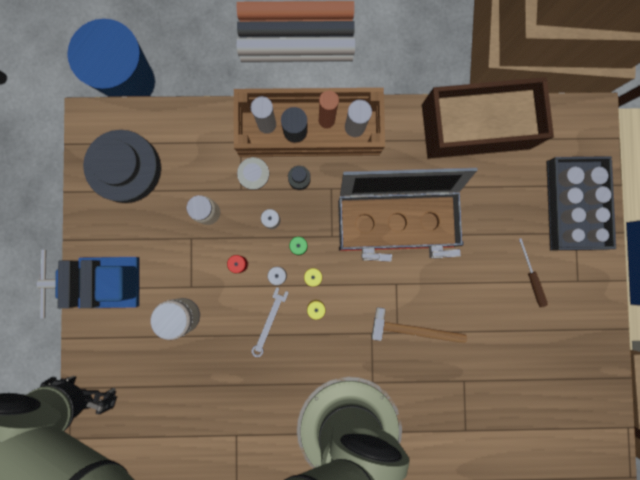

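View pics/side0.png

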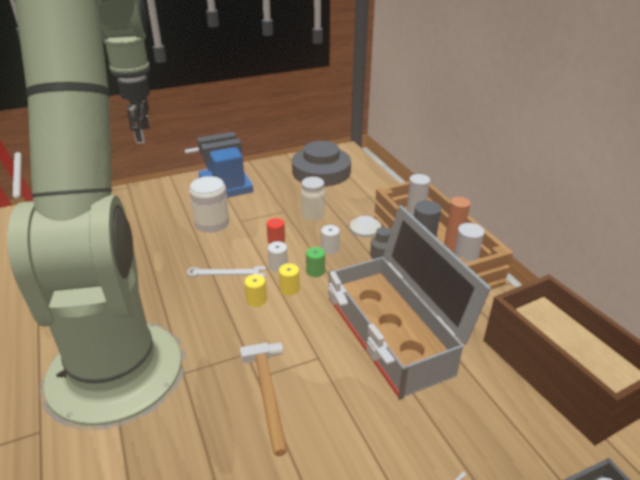

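The top view shows two plain grey dowels at (270,218) and (277,276). Things that could be mistaken for them: red (236,264), green (298,246), yellow (313,277) and (316,310), the tray pegs at (575,175) and onward, the crate cylinders at (262,110) and (359,118), the jar (201,208), and the flange (253,173). The case is at about (400,222), with turnbuttons at (370,254) and (440,252). One close crop of each view will check the choice.

```bash
python3 - <<'E'
from h import *
t=cv2.imread("pics/top0.png"); s=cv2.imread("pics/side0.png")
cv2.imwrite("pics/tc.png",cv2.resize(t[160:295,225:480],(765,405),interpolation=cv2.INTER_CUBIC))
cv2.imwrite("pics/sc.png",cv2.resize(s[200:400,235:500],(795,600),interpolation=cv2.INTER_CUBIC))
E
```

```text
(no output)
```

View pics/tc.png

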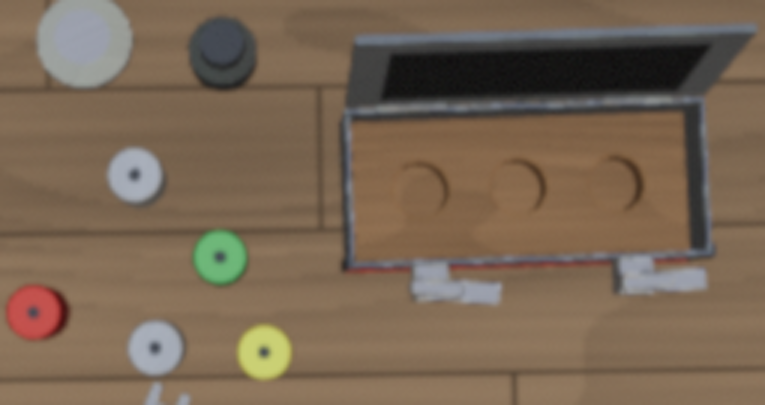

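View pics/sc.png

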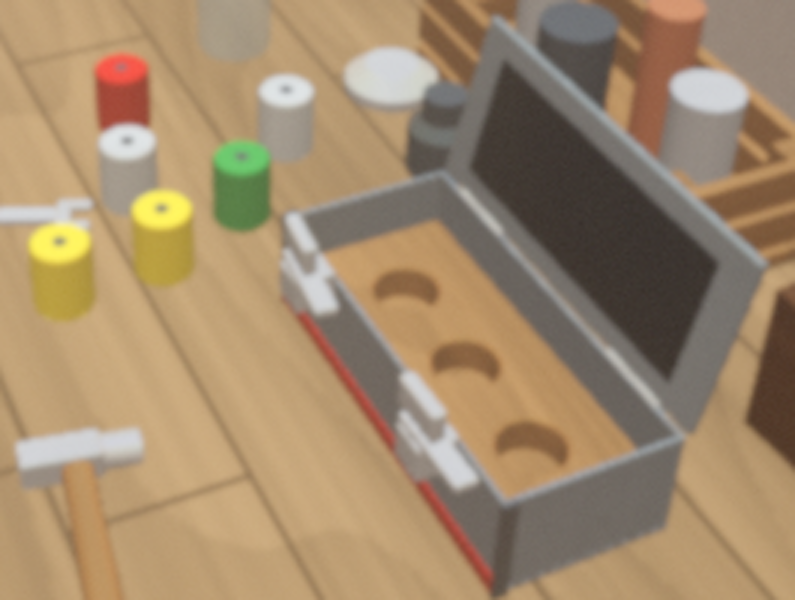

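The crops show two silver dowels with centre marks at top (270,218) and (277,276). The green, red and yellow ones are look-alikes. The bores sit at about (365,223), (398,222) and (431,221), and the buttons are near parallel to the front wall.

```bash
cat >> h.py <<'E'
from scipy.optimize import least_squares
def dowel(img,cam,u,v,z=.064,r=12):
    "centre of the bright low-saturation disc near u,v"
    hsv=cv2.cvtColor(img,cv2.COLOR_BGR2HSV)
    m=((hsv[...,1]<60)&(hsv[...,2]>(125 if cam=="top" else 150))).astype(np.uint8)
    k=np.zeros_like(m);k[int(v)-r:int(v)+r+1,int(u)-r:int(u)+r+1]=1;m*=k
    c=max(cv2.findContours(m,0,1)[0],key=cv2.contourArea);e=cv2.fitEllipse(cv2.convexHull(c))
    return e,onz(cam,*e[0],z)
E
python3 - <<'E'
from h import *
t=cv2.imread("pics/top0.png"); s=cv2.imread("pics/side0.png")
for im,c,u,v in((t,"top",270,218),(t,"top",277,276),(s,"side",330.5,232),(s,"side",277.5,249)):
    e,p=dowel(im,c,u,v);
    g=cv2.cvtColor(im,6).astype(float)[int(v)-4:int(v)+5,int(u)-4:int(u)+5];w=np.clip(np.percentile(g,60)-g-8,0,None);yy,xx=np.mgrid[int(v)-4:int(v)+5,int(u)-4:int(u)+5]
    m=((w*xx).sum()/w.sum(),(w*yy).sum()/w.sum())
    print(c,np.round(e[0]+e[1],1),p.round(4),"mark",np.round(m,1),onz(c,*m,.064).round(4))
# case rim corners (outer) top-view crop px
for n,(a,b) in dict(FL=(345,268),FR=(713,252),BL=(344,110),BR=(706,98)).items():
    print(n,onz("top",225+a/3,160+b/3,.09).round(4))
for n,(a,b) in dict(FL=(284,214),FR=(503,503),BL=(445,174),BR=(684,437)).items():
    print(n,"side",onz("side",235+a/3,200+b/3,.09).round(4))
# fins top z=.134 and ends
for n,(a,b) in dict(Lt=(413,287),Ln=(463,290),Rt=(620,284),Rn=(672,279),Lnose=(500,294),Rnose=(707,279)).items():
    print(n,onz("top",225+a/3,160+b/3,.108 if 'nose' in n else .134).round(4))
for n,(a,b) in dict(Lt=(293,217),Ln=(313,262),Rt=(405,376),Rn=(441,414),).items():
    print(n,"side",onz("side",235+a/3,200+b/3,.134).round(4))
# bores
def fit(P,R=.0268):
    P=np.array(P)[:,:2];return least_squares(lambda c:np.hypot(*(P-c).T)-R,P.mean(0)).x
B=[[(373,286),(386,273),(405,268),(425,273),(439,288)],[(431,357),(446,345),(462,341),(484,347),(500,367)],[(495,440),(508,426),(528,421),(552,428),(569,449)]]
for b in B: print("side bore",fit([onz("side",235+a/3,200+c/3,.045) for a,c in b]).round(4))
B=[[(420,161),(439,170),(448,187),(444,206)],[(517,158),(538,167),(546,186),(541,206)],[(614,155),(635,165),(643,183),(638,202)]]
for b in B: print("top bore",fit([onz("top",225+a/3,160+c/3,.045) for a,c in b]).round(4))
E
```

```text
top [269.  217.5  18.   18.7] [0.5864 0.2107 0.064 ] mark [269.4 217.8] [0.5857 0.2099 0.064 ]
top [275.9 275.3  18.5  19.2] [0.4307 0.194  0.064 ] mark [276.2 275.5] [0.4302 0.1932 0.064 ]
side [329.5 235.9  21.8  25.3] [0.5751 0.1853 0.064 ] mark [330.  233.8] [0.5804 0.1937 0.064 ]
side [277.6 252.6  23.4  24.4] [0.4256 0.1705 0.064 ] mark [277.2 250.1] [0.4284 0.1809 0.064 ]
FL [0.4968 0.0227 0.09  ]
FR [ 0.5059 -0.3024  0.09  ]
BL [0.6364 0.0209 0.09  ]
BR [ 0.6427 -0.3006  0.09  ]
FL side [0.5008 0.0205 0.09  ]
FR side [ 0.5076 -0.2994  0.09  ]
BL side [0.6401 0.016  0.09  ]
BR side [ 0.6458 -0.2979  0.09  ]
Lt [ 0.4782 -0.0318  0.134 ]
Ln [ 0.475  -0.0741  0.134 ]
Rt [ 0.4781 -0.2077  0.134 ]
Rn [ 0.4816 -0.2521  0.134 ]
Lnose [ 0.4715 -0.11    0.108 ]
Rnose [ 0.4817 -0.2904  0.108 ]
Lt side [ 0.4823 -0.0352  0.134 ]
Ln side [ 0.4742 -0.0868  0.134 ]
Rt side [ 0.4805 -0.2135  0.134 ]
Rn side [ 0.4855 -0.2527  0.134 ]
side bore [ 0.5719 -0.0528]
side bore [ 0.572  -0.1435]
side bore [ 0.5742 -0.2332]
top bore [ 0.5682 -0.0492]
top bore [ 0.5696 -0.1395]
top bore [ 0.5711 -0.2283]
```

Request:
drive_tool --targets '[{"yaw":-0.053},{"yaw":-0.053},{"yaw":-0.053},{"yaw":-0.053},{"dx":-0.4,"dy":-0.4},{"dx":-0.4,"dy":-0.4},{"dx":-0.4,"dy":-0.4},{"dx":-0.4,"dy":-0.4},{"dx":-0.4,"dy":-0.4},{"dx":-0.4,"dy":-0.4},{"dx":-0.4,"dy":-0.4},{}]' --squeeze 60

```text
invalid input
```

```bash
python3 - <<'E'
from h import *
for u,v in((330.3,230),(277.3,247)): print(onz("side",u,v,.064).round(4))
print(readout.observe()["qpos"].round(2))
cv2.imwrite("pics/top1.png",grab_frame("top"))
E
```

```text
[0.5884 0.2096 0.064 ]
[0.433  0.1931 0.064 ]
[-1.33  0.52 -0.04  1.6   0.02  1.02 -0.11]
```

Request:
drive_tool --targets '[{"dx":0,"dy":0,"dz":0,"yaw":-0.053,"fingers":0},{"dx":0,"dy":0,"dz":0,"yaw":-0.053,"fingers":0},{"dx":0,"dy":0,"dz":0,"yaw":-0.053,"fingers":0},{"dx":0,"dy":0,"dz":0,"yaw":-0.053,"fingers":0},{"dx":-0.4,"dy":-0.4,"dz":0,"yaw":0,"fingers":0},{"dx":-0.4,"dy":-0.4,"dz":0,"yaw":0,"fingers":0},{"dx":-0.4,"dy":-0.4,"dz":0,"yaw":0,"fingers":0},{"dx":-0.4,"dy":-0.4,"dz":0,"yaw":0,"fingers":0},{"dx":-0.4,"dy":-0.4,"dz":0,"yaw":0,"fingers":0},{"dx":-0.4,"dy":-0.4,"dz":0,"yaw":0,"fingers":0},{"dx":-0.4,"dy":-0.4,"dz":0,"yaw":0,"fingers":0},{"dx":0,"dy":0,"dz":0,"yaw":0,"fingers":0}]' --squeeze 60

```text
clock: 1.35
position: [0.4503, 0.3454, 0.2312]
tool_rot: [-3.139, 0.002, -3.132]
force: [-0.5, 0.4, -0.5]
grip_width: 0.0853
finger_force: 0.0
```

Request:
drive_tool --targets '[{"dx":-0.34,"dy":-0.34,"dz":0,"yaw":0,"fingers":0},{"dx":-0.34,"dy":-0.34,"dz":0,"yaw":0,"fingers":0},{"dx":-0.34,"dy":-0.34,"dz":0,"yaw":0,"fingers":0},{"dx":-0.34,"dy":-0.34,"dz":0,"yaw":0,"fingers":0},{"dx":0,"dy":0,"dz":0.4,"yaw":0,"fingers":0},{"dx":0,"dy":0,"dz":0.4,"yaw":0,"fingers":0},{"dx":0,"dy":0,"dz":0,"yaw":0,"fingers":0}]'

```text
clock: 2.05
position: [0.5814, 0.2167, 0.1467]
tool_rot: [-3.139, -0.007, -3.124]
force: [-0.4, -0.3, 0.3]
grip_width: 0.0851
finger_force: 0.0
```

```bash
python3 - <<'E'
from h import *
cv2.imwrite("pics/s1.png",cv2.resize(grab_frame("side")[100:350,200:520],(768,600)))
print(readout.observe()["qpos"].round(2))
E
```

```text
[-0.44  0.61 -0.01  1.68  0.01  0.86  1.13]
```

View pics/s1.png

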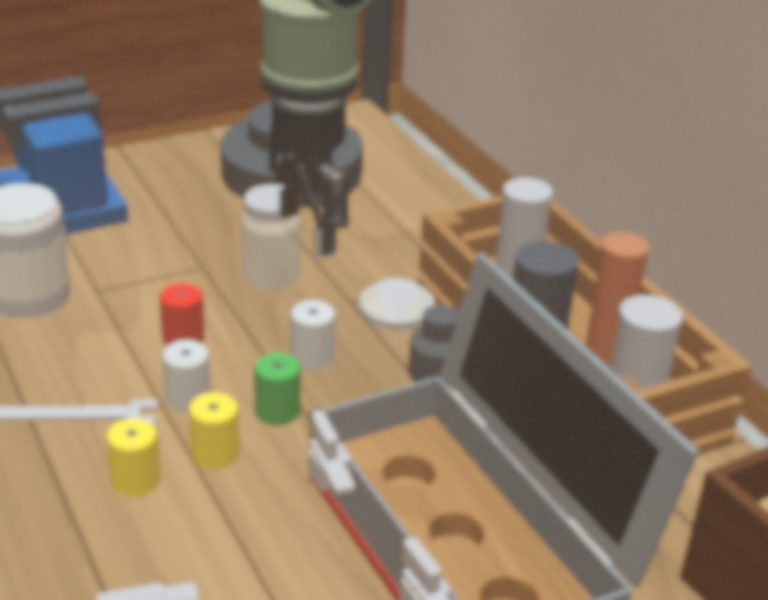

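The side view shows dowel A still standing at crop (313,330), clear of the jar and the green one. The open gripper is above and behind it. Next I descend and grip.

Request:
drive_tool --targets '[{"dx":-0.056,"dy":-0.067,"dz":0,"yaw":0,"fingers":0},{"dx":0,"dy":0,"dz":0.3,"yaw":0,"fingers":0},{"dx":0,"dy":0,"dz":0.3,"yaw":0,"fingers":0},{"dx":0,"dy":0,"dz":0.3,"yaw":0,"fingers":0},{"dx":0,"dy":0,"dz":0.24,"yaw":0,"fingers":0},{"dx":0,"dy":0,"dz":0,"yaw":0,"fingers":0},{"dx":0,"dy":0,"dz":0,"yaw":0,"fingers":0}]'

```text
clock: 2.8
position: [0.5909, 0.2114, 0.0393]
tool_rot: [3.141, 0.002, -3.123]
force: [-0.1, -0.1, 1.2]
grip_width: 0.0856
finger_force: 0.0
```

Request:
drive_tool --targets '[{"dx":0.04,"dy":-0.01,"dz":0.06,"yaw":0,"fingers":0},{"dx":0,"dy":0,"dz":0,"yaw":0,"fingers":0.3},{"dx":0,"dy":0,"dz":0,"yaw":0,"fingers":0.6},{"dx":0,"dy":0,"dz":0,"yaw":0,"fingers":0.8},{"dx":0,"dy":0,"dz":0,"yaw":0,"fingers":0.8},{"dx":0,"dy":0,"dz":0,"yaw":0,"fingers":0.8},{"dx":0,"dy":0,"dz":0,"yaw":0,"fingers":0.8},{"dx":0,"dy":0,"dz":0,"yaw":0,"fingers":0.8}]' --squeeze 60

```text
clock: 3.6
position: [0.586, 0.2102, 0.0323]
tool_rot: [3.141, 0.001, -3.124]
force: [-3.1, -1.3, 11.8]
grip_width: 0.0484
finger_force: 61.0
```

Request:
drive_tool --targets '[{"dx":0,"dy":0,"dz":-0.2,"yaw":0,"fingers":0.8},{"dx":0,"dy":0,"dz":-0.3,"yaw":0,"fingers":0.8},{"dx":0,"dy":0,"dz":-0.4,"yaw":0,"fingers":0.8},{"dx":0,"dy":0,"dz":-0.4,"yaw":0,"fingers":0.8},{"dx":0.02,"dy":-0.3,"dz":0,"yaw":0,"fingers":0.8},{"dx":0.02,"dy":-0.3,"dz":0,"yaw":0,"fingers":0.8},{"dx":0.02,"dy":-0.3,"dz":0,"yaw":0,"fingers":0.8},{"dx":0.02,"dy":-0.3,"dz":0,"yaw":0,"fingers":0.8},{"dx":0.02,"dy":-0.3,"dz":0,"yaw":0,"fingers":0.8},{"dx":0.02,"dy":-0.3,"dz":0,"yaw":0,"fingers":0.8},{"dx":0,"dy":-0.3,"dz":0,"yaw":0,"fingers":0.8},{"dx":0,"dy":-0.3,"dz":0,"yaw":0,"fingers":0.8},{"dx":0,"dy":0,"dz":0,"yaw":0,"fingers":0.8}]'

```text
clock: 4.9
position: [0.5776, -0.035, 0.1614]
tool_rot: [-3.139, -0.0, -3.129]
force: [-0.6, 1.3, -4.0]
grip_width: 0.048
finger_force: 63.9
```

Request:
drive_tool --targets '[{"dx":0.02,"dy":-0.3,"dz":0,"yaw":0,"fingers":0.8},{"dx":0.02,"dy":-0.3,"dz":0,"yaw":0,"fingers":0.8},{"dx":0,"dy":-0.3,"dz":0,"yaw":0,"fingers":0.8},{"dx":0,"dy":-0.3,"dz":0,"yaw":0,"fingers":0.8},{"dx":0,"dy":-0.3,"dz":0,"yaw":0,"fingers":0.8},{"dx":0,"dy":-0.3,"dz":0,"yaw":0,"fingers":0.8},{"dx":0,"dy":-0.16,"dz":0,"yaw":0,"fingers":0.8},{"dx":0,"dy":0,"dz":0,"yaw":0,"fingers":0.8}]'

```text
clock: 5.7
position: [0.577, -0.2284, 0.1611]
tool_rot: [-3.141, -0.001, -3.126]
force: [-0.6, -0.2, -4.1]
grip_width: 0.0485
finger_force: 64.0
```

```bash
python3 - <<'E'
from h import *
s=grab_frame("side");t=grab_frame("top")
a=cv2.resize(s[210:390,290:480],None,fx=3,fy=3,interpolation=2);b=cv2.resize(t[140:280,330:480],None,fx=1.6,fy=1.6)
o=np.zeros((540,800,3),np.uint8);o[:,:570]=a;o[:224,570:800]=b[:224,:230]
p=readout.observe()["position"]
print(p,proj("side",p),"dowel bottom",proj("side",[p[0],p[1],p[2]-.032]))
cv2.imwrite("pics/s2.png",o);cv2.imwrite("pics/s2raw.png",s)
E
```

```text
[ 0.57759401 -0.22523341  0.16113612] (np.float64(417.56053397890855), np.float64(305.234583636264)) dowel bottom (np.float64(415.86930893903394), np.float64(317.23269921555516))
```

View pics/s2.png

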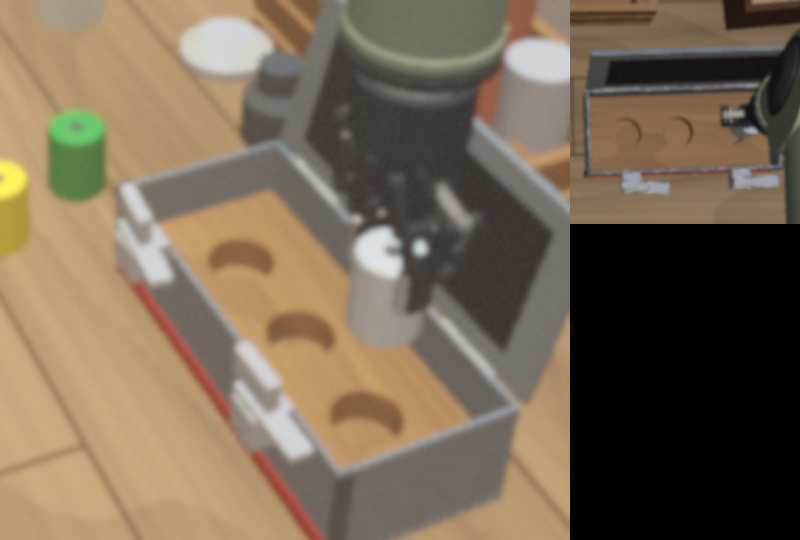

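The dowel is held level above bore2, with its base at about (418,317) and the bore at about (412,348) in the side view. Next I centre it, lower it to just over the block and average the readings.

Request:
drive_tool --targets '[{"dx":0.05,"dy":-0.03,"dz":0,"yaw":0,"fingers":0.8},{"dx":0,"dy":0,"dz":0.25,"yaw":0,"fingers":0.8},{"dx":0,"dy":0,"dz":0.25,"yaw":0,"fingers":0.8},{"dx":0,"dy":0,"dz":0.25,"yaw":0,"fingers":0.8},{"dx":0,"dy":0,"dz":0,"yaw":0,"fingers":0.8},{"dx":0,"dy":0,"dz":0,"yaw":0,"fingers":0.8}]'

```text
clock: 6.4
position: [0.5727, -0.2286, 0.0868]
tool_rot: [3.141, -0.0, -3.123]
force: [0.4, 0.2, -3.2]
grip_width: 0.0483
finger_force: 64.0
```

```bash
python3 - <<'E'
from h import *
P=[]
for i in range(6):
    s=grab_frame("side");P.append(readout.observe()["position"])
P=np.array(P);print(P.round(4).tolist(),P.mean(0))
cv2.imwrite("pics/s3.png",cv2.resize(s[270:400,340:480],None,fx=4.5,fy=4.5,interpolation=2))
E
```

```text
[[0.5732, -0.229, 0.0875], [0.5734, -0.2291, 0.0878], [0.5734, -0.2292, 0.0878], [0.5733, -0.2293, 0.0877], [0.5731, -0.2293, 0.0874], [0.5731, -0.2293, 0.0872]] [ 0.57323293 -0.22918807  0.08758489]
```

View pics/s3.png

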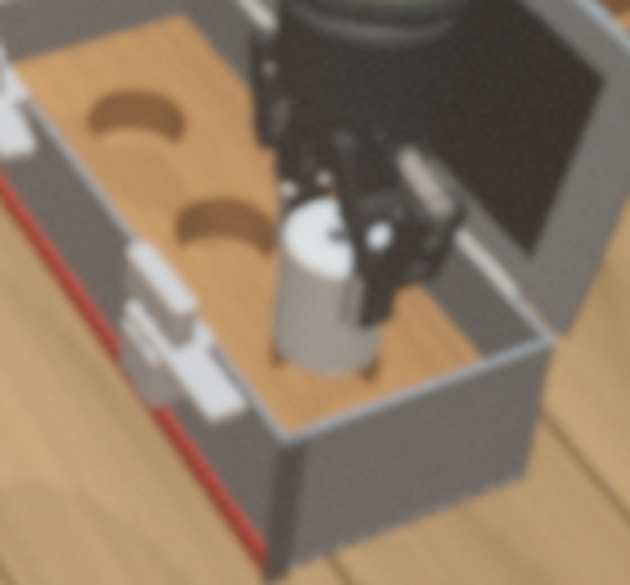

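The base at crop (328,355) looks centred over bore2, with slivers of the bore visible equally left (273,355) and right (373,370). Lowering gently.

Request:
drive_tool --targets '[{"dx":0.01,"dy":-0.005,"dz":0.08,"yaw":0,"fingers":0.8},{"dx":0,"dy":0,"dz":0.04,"yaw":0,"fingers":0.8},{"dx":0,"dy":0,"dz":0.03,"yaw":0,"fingers":0.8},{"dx":0,"dy":0,"dz":0,"yaw":0,"fingers":0.8}]'

```text
clock: 7.1
position: [0.5726, -0.2297, 0.071]
tool_rot: [-3.141, 0.002, -3.123]
force: [6.2, -0.7, -5.0]
grip_width: 0.0484
finger_force: 64.0
```

Request:
drive_tool --targets '[{"dx":-0.006,"dy":0,"dz":0.05,"yaw":0,"fingers":0.8},{"dx":0,"dy":0,"dz":0.05,"yaw":0,"fingers":0.8},{"dx":0,"dy":0,"dz":0,"yaw":0,"fingers":0.8}]'

```text
clock: 7.4
position: [0.5728, -0.2296, 0.0605]
tool_rot: [-3.141, 0.001, -3.123]
force: [7.1, -1.2, -6.9]
grip_width: 0.048
finger_force: 63.8
```

Request:
drive_tool --targets '[{"dx":-0.006,"dy":0,"dz":0.05,"yaw":0,"fingers":0.8},{"dx":0,"dy":0,"dz":0.04,"yaw":0,"fingers":0.8},{"dx":0,"dy":0,"dz":0.04,"yaw":0,"fingers":0.8},{"dx":0,"dy":0,"dz":0.02,"yaw":0,"fingers":0.8},{"dx":0,"dy":0,"dz":0,"yaw":0,"fingers":0.8}]'

```text
clock: 7.9
position: [0.5735, -0.2297, 0.0473]
tool_rot: [-3.141, 0.001, -3.124]
force: [-0.9, 2.0, 21.7]
grip_width: 0.0481
finger_force: 66.6
```

Request:
drive_tool --targets '[{"dx":0,"dy":0,"dz":-0.01,"yaw":0,"fingers":0.3},{"dx":0,"dy":0,"dz":0,"yaw":0,"fingers":0.2},{"dx":0,"dy":0,"dz":0,"yaw":0,"fingers":0.15},{"dx":0,"dy":0,"dz":0,"yaw":0,"fingers":0.15},{"dx":0,"dy":0,"dz":-0.1,"yaw":0,"fingers":0.15},{"dx":0,"dy":0,"dz":-0.3,"yaw":0,"fingers":0.15},{"dx":0,"dy":0,"dz":-0.4,"yaw":0,"fingers":0.15},{"dx":0,"dy":0,"dz":-0.4,"yaw":0,"fingers":0.15},{"dx":0,"dy":0,"dz":-0.2,"yaw":0,"fingers":0.15},{"dx":0.1,"dy":0.3,"dz":0,"yaw":0,"fingers":0},{"dx":0.1,"dy":0.3,"dz":0,"yaw":0,"fingers":0},{"dx":0.1,"dy":0.3,"dz":0,"yaw":0,"fingers":0},{"dx":0.1,"dy":0.3,"dz":0,"yaw":0,"fingers":0},{"dx":0.1,"dy":0.3,"dz":0,"yaw":0,"fingers":0},{"dx":0.1,"dy":0.3,"dz":0,"yaw":0,"fingers":0},{"dx":0.1,"dy":0.3,"dz":0,"yaw":0,"fingers":0},{"dx":0.1,"dy":0.3,"dz":0,"yaw":0,"fingers":0},{"dx":0,"dy":0,"dz":0,"yaw":0,"fingers":0}]'

```text
clock: 9.7
position: [0.4875, 0.0124, 0.188]
tool_rot: [3.14, 0.0, -3.119]
force: [-0.8, -1.0, -0.7]
grip_width: 0.0856
finger_force: 0.0
```

```bash
python3 - <<'E'
from h import *
t=grab_frame("top");s=grab_frame("side")
a=cv2.resize(s[180:390,200:480],(400,300));b=cv2.resize(t[150:340,220:480],(400,292));o=np.zeros((600,400,3),np.uint8);o[:300]=a;o[300:592]=b
cv2.imwrite("pics/c4.png",o);print(readout.observe()["position"])
for im,c,u,v in((t,"top",276,275),):
    e,p=dowel(im,c,u,v);print(e,p)
E
```

```text
[0.48860223 0.00900821 0.1879151 ]
((275.9266357421875, 275.3385314941406), (18.551841735839844, 19.221248626708984), 178.77760314941406) [0.43063373 0.19396573 0.064     ]
```

View pics/c4.png

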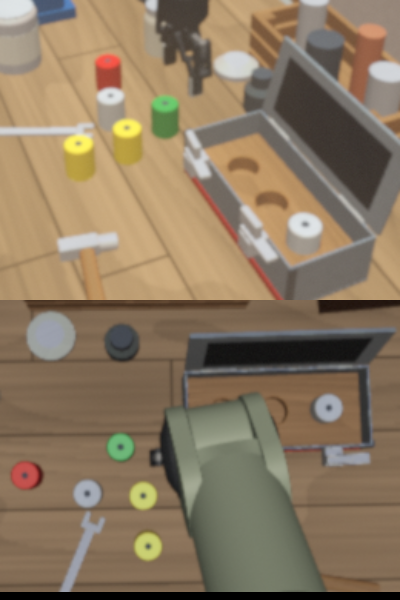

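The first dowel stands in bore2 (top about (430,208)). The second is unmoved at (276,275). Moving over it now.

Request:
drive_tool --targets '[{"dx":0.095,"dy":0.31,"dz":0,"yaw":0,"fingers":0},{"dx":0.095,"dy":0.31,"dz":0,"yaw":0,"fingers":0},{"dx":0.095,"dy":0.31,"dz":0,"yaw":0,"fingers":0},{"dx":0.095,"dy":0.31,"dz":0,"yaw":0,"fingers":0},{"dx":0.095,"dy":0.31,"dz":0,"yaw":0,"fingers":0},{"dx":0.095,"dy":0.31,"dz":0,"yaw":0,"fingers":0},{"dx":0,"dy":0,"dz":0.4,"yaw":0,"fingers":0},{"dx":0,"dy":0,"dz":0.3,"yaw":0,"fingers":0},{"dx":0,"dy":0,"dz":0,"yaw":0,"fingers":0},{"dx":0,"dy":0,"dz":0,"yaw":0,"fingers":0}]'

```text
clock: 10.8
position: [0.4287, 0.193, 0.1179]
tool_rot: [-3.141, -0.0, -3.125]
force: [0.1, 0.2, 1.0]
grip_width: 0.0856
finger_force: 0.0
```

```bash
python3 - <<'E'
from h import *
t=grab_frame("top");s=grab_frame("side");o=readout.observe();print(o["position"],o["tool_rot"])
s0=cv2.imread("pics/side0.png");
print(np.abs(s[235:270,265:290].astype(int)-s0[235:270,265:290]).mean())
E
```

```text
[0.42920773 0.19361803 0.11876972] [ 3.14086800e+00  1.77133292e-03 -3.12452253e+00]
1.0655238095238095
```

Request:
drive_tool --targets '[{"dx":-0.02,"dy":0,"dz":0.3,"yaw":0,"fingers":0},{"dx":0,"dy":0,"dz":0.3,"yaw":0,"fingers":0},{"dx":0,"dy":0,"dz":0.26,"yaw":0,"fingers":0},{"dx":0,"dy":0,"dz":0,"yaw":0,"fingers":0},{"dx":0,"dy":0,"dz":0,"yaw":0,"fingers":0}]'

```text
clock: 11.4
position: [0.4308, 0.1939, 0.0325]
tool_rot: [3.141, 0.001, -3.124]
force: [0.2, 0.9, 0.3]
grip_width: 0.0855
finger_force: 0.0
```

Request:
drive_tool --targets '[{"dx":0,"dy":0,"dz":0,"yaw":0,"fingers":0.3},{"dx":0,"dy":0,"dz":0,"yaw":0,"fingers":0.6},{"dx":0,"dy":0,"dz":0,"yaw":0,"fingers":0.8},{"dx":0,"dy":0,"dz":0,"yaw":0,"fingers":0.8},{"dx":0,"dy":0,"dz":0,"yaw":0,"fingers":0.8},{"dx":0,"dy":0,"dz":0,"yaw":0,"fingers":0.8},{"dx":0,"dy":0,"dz":-0.2,"yaw":0,"fingers":0.8},{"dx":0,"dy":0,"dz":-0.35,"yaw":0,"fingers":0.8},{"dx":0,"dy":0,"dz":-0.4,"yaw":0,"fingers":0.8},{"dx":0,"dy":0,"dz":-0.4,"yaw":0,"fingers":0.8},{"dx":0,"dy":0,"dz":0,"yaw":0,"fingers":0.8}]' --squeeze 60

```text
clock: 12.5
position: [0.432, 0.1947, 0.171]
tool_rot: [3.138, 0.007, -3.124]
force: [1.2, 0.1, -4.4]
grip_width: 0.0482
finger_force: 64.5
```

Request:
drive_tool --targets '[{"dx":-0.15,"dy":-0.27,"dz":0,"yaw":0,"fingers":0.8},{"dx":-0.15,"dy":-0.27,"dz":0,"yaw":0,"fingers":0.8},{"dx":-0.15,"dy":-0.27,"dz":0,"yaw":0,"fingers":0.8},{"dx":-0.15,"dy":-0.27,"dz":0,"yaw":0,"fingers":0.8},{"dx":-0.15,"dy":-0.27,"dz":0,"yaw":0,"fingers":0.8},{"dx":-0.15,"dy":-0.27,"dz":0,"yaw":0,"fingers":0.8},{"dx":-0.15,"dy":-0.27,"dz":0,"yaw":0,"fingers":0.8},{"dx":-0.15,"dy":-0.27,"dz":0,"yaw":0,"fingers":0.8},{"dx":-0.15,"dy":-0.27,"dz":0,"yaw":0,"fingers":0.8},{"dx":0,"dy":0,"dz":0,"yaw":0,"fingers":0.8},{"dx":0,"dy":0,"dz":0,"yaw":0,"fingers":0.8},{"dx":0,"dy":0,"dz":0,"yaw":0,"fingers":0.8}]'

```text
clock: 13.7
position: [0.569, -0.0459, 0.166]
tool_rot: [3.141, -0.001, -3.123]
force: [-0.0, 0.6, -3.2]
grip_width: 0.0485
finger_force: 64.3
```

Request:
drive_tool --targets '[{"dx":-0.01,"dy":-0.038,"dz":0.2,"yaw":0,"fingers":0.8},{"dx":0,"dy":0,"dz":0.25,"yaw":0,"fingers":0.8},{"dx":0,"dy":0,"dz":0.25,"yaw":0,"fingers":0.8},{"dx":0,"dy":0,"dz":0.08,"yaw":0,"fingers":0.8},{"dx":0,"dy":0,"dz":0,"yaw":0,"fingers":0.8},{"dx":0,"dy":0,"dz":0,"yaw":0,"fingers":0.8}]'

```text
clock: 14.3
position: [0.571, -0.0501, 0.0893]
tool_rot: [3.142, 0.001, -3.123]
force: [1.4, -0.3, -3.0]
grip_width: 0.048
finger_force: 64.2
```

```bash
python3 - <<'E'
from h import *
s=grab_frame("side");print(readout.observe()["position"])
cv2.imwrite("pics/s5.png",cv2.resize(s[210:340,300:440],None,fx=4.5,fy=4.5,interpolation=2))
E
```

```text
[ 0.57122275 -0.05021414  0.08951515]
```

View pics/s5.png

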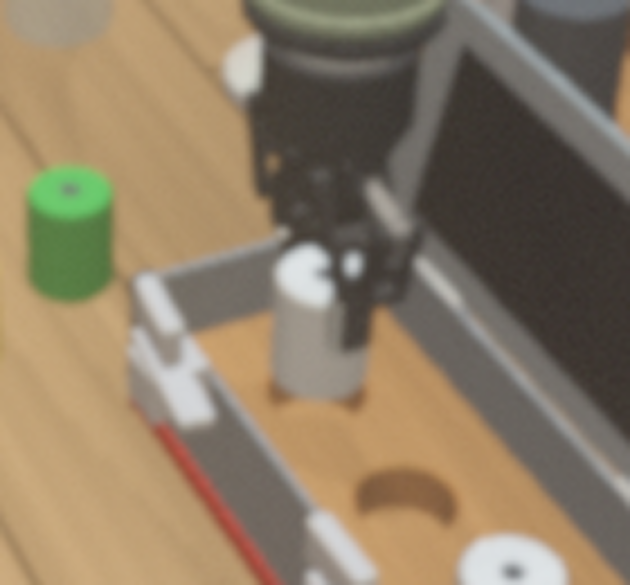

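The dowel base at crop (320,375) hangs over bore0's mouth (268–365). I shift it about 1 mm toward the robot and lower it.

Request:
drive_tool --targets '[{"dx":0.01,"dy":0,"dz":0.08,"yaw":0,"fingers":0.8},{"dx":0,"dy":0,"dz":0.05,"yaw":0,"fingers":0.8},{"dx":0,"dy":0,"dz":0.05,"yaw":0,"fingers":0.8},{"dx":0,"dy":0,"dz":0,"yaw":0,"fingers":0.8}]'

```text
clock: 14.75
position: [0.57, -0.0501, 0.0698]
tool_rot: [3.141, 0.001, -3.123]
force: [3.9, 2.0, -6.4]
grip_width: 0.0482
finger_force: 63.9
```

Request:
drive_tool --targets '[{"dx":-0.004,"dy":0.002,"dz":0.05,"yaw":0,"fingers":0.8},{"dx":0,"dy":0,"dz":0.05,"yaw":0,"fingers":0.8},{"dx":0,"dy":0,"dz":0.05,"yaw":0,"fingers":0.8},{"dx":0,"dy":0,"dz":0.05,"yaw":0,"fingers":0.8},{"dx":0,"dy":0,"dz":0.03,"yaw":0,"fingers":0.8},{"dx":0,"dy":0,"dz":0.01,"yaw":0,"fingers":0.8},{"dx":0,"dy":0,"dz":0,"yaw":0,"fingers":0.8}]'

```text
clock: 15.45
position: [0.5706, -0.05, 0.0477]
tool_rot: [3.141, 0.001, -3.123]
force: [-5.5, 3.6, 32.1]
grip_width: 0.048
finger_force: 68.2
```

Request:
drive_tool --targets '[{"dx":0,"dy":0,"dz":-0.02,"yaw":0,"fingers":0.3},{"dx":0,"dy":0,"dz":0,"yaw":0,"fingers":0.2},{"dx":0,"dy":0,"dz":0,"yaw":0,"fingers":0.15},{"dx":0,"dy":0,"dz":0,"yaw":0,"fingers":0.15},{"dx":0,"dy":0,"dz":-0.1,"yaw":0,"fingers":0.15},{"dx":0,"dy":0,"dz":-0.3,"yaw":0,"fingers":0.15},{"dx":0,"dy":0,"dz":-0.4,"yaw":0,"fingers":0.15},{"dx":0,"dy":0,"dz":-0.4,"yaw":0,"fingers":0.15},{"dx":0,"dy":0,"dz":-0.4,"yaw":0,"fingers":0.5},{"dx":0,"dy":0,"dz":-0.4,"yaw":0,"fingers":1},{"dx":0,"dy":0,"dz":-0.4,"yaw":0,"fingers":1},{"dx":0,"dy":0,"dz":-0.3,"yaw":0,"fingers":1},{"dx":0,"dy":0,"dz":0,"yaw":0,"fingers":1}]'

```text
clock: 16.75
position: [0.5712, -0.0504, 0.3231]
tool_rot: [-3.141, 0.007, -3.124]
force: [0.7, -0.4, -0.8]
grip_width: 0.0006
finger_force: 0.0
```

```bash
python3 - <<'E'
from h import *
t=grab_frame("top");s=grab_frame("side");print(readout.observe()["position"],readout.observe()["qpos"].round(2))
a=cv2.resize(s[180:390,200:480],(400,300));b=cv2.resize(t[90:280,220:480],(400,292));o=np.hstack([a,np.vstack([b,np.zeros((8,400,3),np.uint8)])])
cv2.imwrite("pics/c6.png",o)
for u,v in((225+356/3,160+37/3),(225+755/3,160+27/3)): print("lid edge",onz("top",u,v,.23))
# triangulate lid corners: top px & side px
for (u,v),(a,b) in (((225+356/3,160+38/3),(235+498/3,200+18/3)),((225+755/3,160+28/3),(235+765/3,200+265/3))):
    o1,d1=ray("top",u,v);o2,d2=ray("side",a,b);A=np.c_[d1,-d2];k=np.linalg.lstsq(A,o2-o1,rcond=None)[0];print((o1+k[0]*d1).round(4),(o2+k[1]*d2).round(4))
print("TCP px at behind",proj("top",[.7,-.141,.2]), onz("top",383,152,.06),onz("top",428,157,.06))
E
```

```text
[ 0.56981909 -0.05028809  0.31889866] [ 0.01  0.36 -0.04  1.63  0.02  1.15  1.56]
lid edge [0.67289706 0.01983521 0.23      ]
lid edge [ 0.67672793 -0.2947525   0.23      ]
[0.673  0.0195 0.2257] [0.6762 0.0179 0.2265]
[ 0.6769 -0.2964  0.2253] [ 0.6804 -0.2984  0.2268]
TCP px at behind (np.float64(408.81309434575877), np.float64(162.90227708674007)) [ 0.76210922 -0.10183857  0.06      ] [ 0.74674118 -0.22484626  0.06      ]
```

View pics/c6.png

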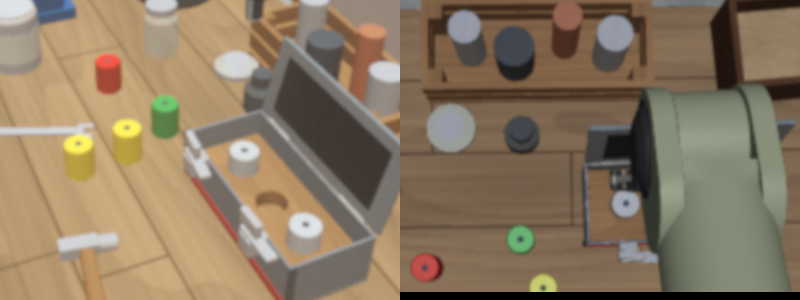

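Both dowels stand home in bore0 and bore2. The lid leans back with its edge at x of about 0.68 and z of about 0.226. Next I pass over it with shut fingers and come down behind.

Request:
drive_tool --targets '[{"dx":-0.27,"dy":-0.155,"dz":0,"yaw":0,"fingers":1},{"dx":-0.27,"dy":-0.155,"dz":0,"yaw":0,"fingers":1},{"dx":-0.27,"dy":-0.155,"dz":0,"yaw":0,"fingers":1},{"dx":-0.27,"dy":-0.155,"dz":0,"yaw":0,"fingers":1},{"dx":-0.27,"dy":-0.155,"dz":0,"yaw":0,"fingers":1},{"dx":-0.27,"dy":-0.155,"dz":0,"yaw":0,"fingers":1},{"dx":0,"dy":0,"dz":0,"yaw":0,"fingers":1},{"dx":0,"dy":0,"dz":0,"yaw":0,"fingers":1}]'

```text
clock: 17.65
position: [0.7333, -0.1404, 0.3161]
tool_rot: [3.141, -0.003, -3.124]
force: [-0.4, 0.3, 0.4]
grip_width: -0.0002
finger_force: 0.0
```

Request:
drive_tool --targets '[{"dx":0,"dy":0,"dz":0.3,"yaw":0,"fingers":1},{"dx":0,"dy":0,"dz":0.3,"yaw":0,"fingers":1},{"dx":0,"dy":0,"dz":0.3,"yaw":0,"fingers":1},{"dx":0,"dy":0,"dz":0.26,"yaw":0,"fingers":1},{"dx":0.1,"dy":0,"dz":0,"yaw":0,"fingers":1},{"dx":0.1,"dy":0,"dz":0,"yaw":0,"fingers":1},{"dx":0.1,"dy":0,"dz":0,"yaw":0,"fingers":1},{"dx":0.1,"dy":0,"dz":0,"yaw":0,"fingers":1},{"dx":0,"dy":0,"dz":0,"yaw":0,"fingers":1}]'

```text
clock: 18.55
position: [0.6924, -0.1405, 0.2028]
tool_rot: [3.141, -0.0, -3.123]
force: [-0.6, 0.1, 0.0]
grip_width: -0.0
finger_force: 0.0
```

Request:
drive_tool --targets '[{"dx":0.1,"dy":0,"dz":0,"yaw":0,"fingers":1},{"dx":0.1,"dy":0,"dz":0,"yaw":0,"fingers":1},{"dx":0.1,"dy":0,"dz":0,"yaw":0,"fingers":1},{"dx":0.1,"dy":0,"dz":0,"yaw":0,"fingers":1},{"dx":0.1,"dy":0,"dz":0,"yaw":0,"fingers":1},{"dx":0.1,"dy":0,"dz":0,"yaw":0,"fingers":1},{"dx":0,"dy":0,"dz":0,"yaw":0,"fingers":1}]'

```text
clock: 19.25
position: [0.6322, -0.1424, 0.2023]
tool_rot: [-3.142, -0.001, -3.124]
force: [0.1, 0.6, 0.6]
grip_width: -0.0001
finger_force: 0.0
```

```bash
python3 - <<'E'
from h import *
s=grab_frame("side");cv2.imwrite("pics/s7.png",cv2.resize(s[100:390,260:510],(400,464)))
E
```

```text
(no output)
```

View pics/s7.png

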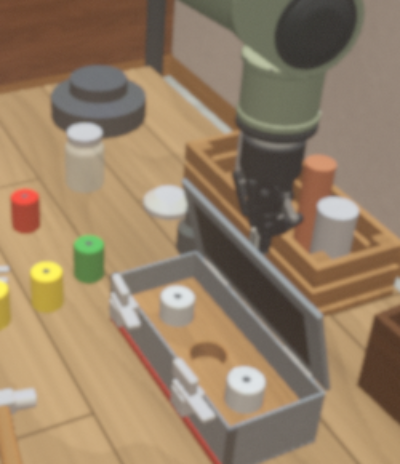

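The side view shows the fingers behind the lid, which has already moved forward past upright. The buttons are clear. I continue along the arc.

Request:
drive_tool --targets '[{"dx":0.11,"dy":0,"dz":0.03,"yaw":0,"fingers":1},{"dx":0.11,"dy":0,"dz":0.04,"yaw":0,"fingers":1},{"dx":0.11,"dy":0,"dz":0.05,"yaw":0,"fingers":1},{"dx":0.1,"dy":0,"dz":0.07,"yaw":0,"fingers":1},{"dx":0.09,"dy":0,"dz":0.07,"yaw":0,"fingers":1},{"dx":0.08,"dy":0,"dz":0.07,"yaw":0,"fingers":1},{"dx":0,"dy":0,"dz":0,"yaw":0,"fingers":1}]'

```text
clock: 20.0
position: [0.5724, -0.1433, 0.1683]
tool_rot: [3.141, -0.002, -3.124]
force: [0.0, -0.2, 0.2]
grip_width: 0.0001
finger_force: 0.0
```

Request:
drive_tool --targets '[{"dx":0.08,"dy":0,"dz":0.1,"yaw":0,"fingers":1},{"dx":0.07,"dy":0,"dz":0.1,"yaw":0,"fingers":1},{"dx":0.05,"dy":0,"dz":0.1,"yaw":0,"fingers":1},{"dx":0.04,"dy":0,"dz":0.1,"yaw":0,"fingers":1},{"dx":0.04,"dy":0,"dz":0.1,"yaw":0,"fingers":1},{"dx":0.02,"dy":0,"dz":0.1,"yaw":0,"fingers":1},{"dx":0,"dy":0,"dz":0,"yaw":0,"fingers":1}]'

```text
clock: 20.7
position: [0.5427, -0.1436, 0.1077]
tool_rot: [3.141, -0.002, -3.123]
force: [-0.6, 0.4, -0.1]
grip_width: -0.0002
finger_force: 0.0
```

Request:
drive_tool --targets '[{"dx":0,"dy":0,"dz":0.05,"yaw":0,"fingers":1},{"dx":0,"dy":0,"dz":0.04,"yaw":0,"fingers":1},{"dx":0,"dy":0,"dz":0.02,"yaw":0,"fingers":1},{"dx":0,"dy":0,"dz":0,"yaw":0,"fingers":1}]'

```text
clock: 21.1
position: [0.5437, -0.1438, 0.0986]
tool_rot: [-3.142, 0.0, -3.123]
force: [-2.8, 0.5, 6.5]
grip_width: -0.0002
finger_force: 3.1
```

Request:
drive_tool --targets '[{"dx":0,"dy":0,"dz":0.015,"yaw":0,"fingers":1},{"dx":0,"dy":0,"dz":0.01,"yaw":0,"fingers":1},{"dx":0,"dy":0,"dz":0,"yaw":0,"fingers":1}]'

```text
clock: 21.4
position: [0.5438, -0.1439, 0.0982]
tool_rot: [-3.141, 0.001, -3.124]
force: [-17.4, 4.5, 51.8]
grip_width: 0.0
finger_force: 26.0
```

The lid is pressed shut (z = 0.098 at 52 N). I back off up and to the side, then measure the buttons.

Request:
drive_tool --targets '[{"dx":0,"dy":0,"dz":-0.1,"yaw":0,"fingers":1},{"dx":0,"dy":0,"dz":-0.3,"yaw":0.09,"fingers":1},{"dx":0,"dy":0,"dz":-0.4,"yaw":0.09,"fingers":1},{"dx":0,"dy":0,"dz":0,"yaw":0.09,"fingers":0.5},{"dx":0,"dy":0,"dz":0,"yaw":0.09,"fingers":0.5},{"dx":0,"dy":0,"dz":0,"yaw":0.09,"fingers":0.5},{"dx":0,"dy":0,"dz":0,"yaw":0.09,"fingers":0.5},{"dx":0,"dy":0,"dz":0,"yaw":0.09,"fingers":0.5},{"dx":0,"dy":0,"dz":0,"yaw":0.09,"fingers":0.5},{"dx":0,"dy":0,"dz":0,"yaw":0.09,"fingers":0.5},{"dx":0,"dy":0,"dz":0,"yaw":0.09,"fingers":0.5},{"dx":0,"dy":0,"dz":0,"yaw":0.09,"fingers":0.5},{"dx":0,"dy":0,"dz":0,"yaw":0,"fingers":0.5}]'

```text
clock: 22.7
position: [0.5439, -0.1435, 0.1758]
tool_rot: [3.142, 0.0, 1.602]
force: [0.7, -0.7, -0.2]
grip_width: 0.0426
finger_force: 0.0
```

```bash
python3 - <<'E'
from h import *
s=grab_frame("side");t=grab_frame("top");o=readout.observe();print(o["position"],o["tool_rot"],o["qpos"].round(2))
a=cv2.resize(s[230:390,320:480],(480,480));b=cv2.resize(t[160:280,330:480],(300,240));im=np.zeros((480,780,3),np.uint8);im[:,:480]=a;im[:240,480:]=b
cv2.imwrite("pics/c8.png",im)
E
```

```text
[ 0.54381165 -0.14357659  0.17579445] [3.14156947e+00 1.86148130e-04 1.60943773e+00] [-0.12  0.52  0.39  1.84 -0.26  0.83  0.43]
```

View pics/c8.png

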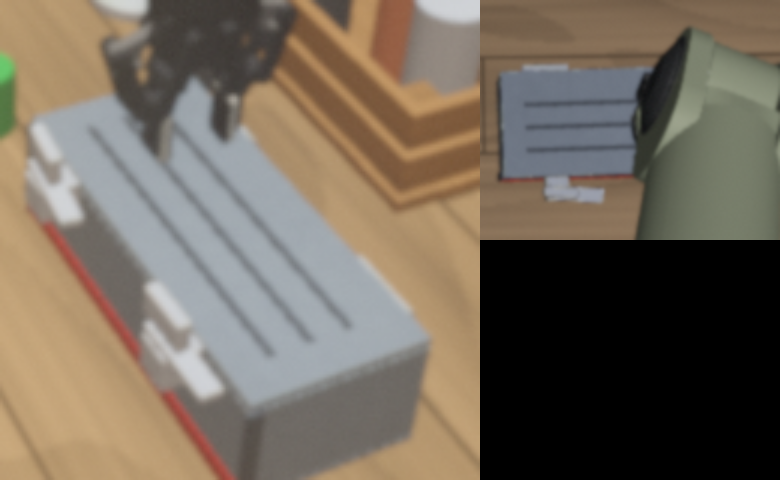

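The lid is shut flat. The left button (fin at crop (47,145)) and right button (fin at (168,305)) still lie parallel to the front wall. I go to the left one first.

Request:
drive_tool --targets '[{"dx":0,"dy":0,"dz":0,"yaw":0.083,"fingers":0.5},{"dx":0.284,"dy":-0.245,"dz":0,"yaw":0,"fingers":0.5},{"dx":0.284,"dy":-0.245,"dz":0,"yaw":0,"fingers":0.5},{"dx":0.284,"dy":-0.245,"dz":0,"yaw":0,"fingers":0.5},{"dx":0,"dy":0,"dz":0,"yaw":0,"fingers":0.5},{"dx":0,"dy":0,"dz":0,"yaw":0,"fingers":0.5}]'

```text
clock: 23.4
position: [0.4789, -0.0514, 0.1761]
tool_rot: [3.141, -0.0, 1.479]
force: [0.4, -0.6, 0.2]
grip_width: 0.0427
finger_force: 0.0
```

```bash
python3 - <<'E'
from h import *
s=grab_frame("side");grab_frame("side");o=readout.observe();print(o["position"],o["tool_rot"],o["qpos"].round(2))
cv2.imwrite("pics/s9.png",cv2.resize(s[190:310,280:420],(700,600),interpolation=2))
print(proj("side",[.4783,-.052,.134]))
E
```

```text
[ 0.47929606 -0.05255812  0.17601138] [3.14080922e+00 1.83070850e-04 1.47549728e+00] [-0.35  0.41  0.44  2.04 -0.25  0.74  0.14]
(np.float64(334.22437219467054), np.float64(277.25614066738746))
```

View pics/s9.png

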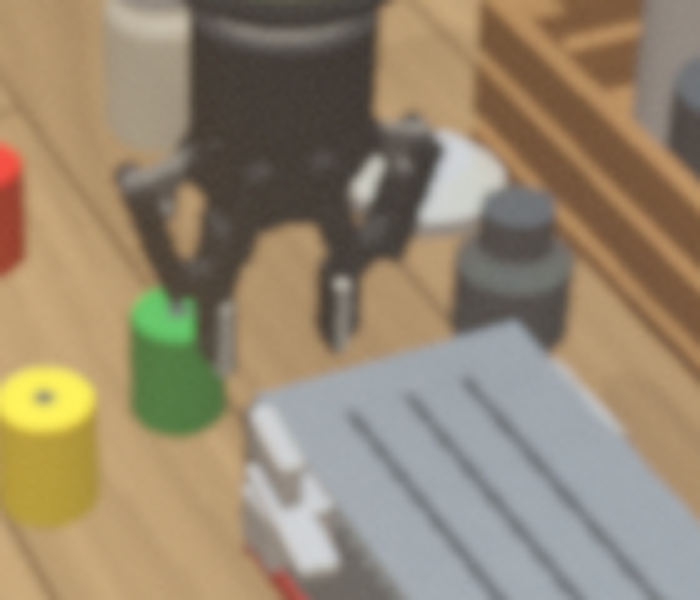

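The fin's top centre at crop (277,435), i.e. (335.4,277), matches the prediction (334.2,277.3), and the fingers straddle it. I descend and grip lightly.

Request:
drive_tool --targets '[{"dx":0,"dy":0,"dz":0.2,"yaw":0,"fingers":0.5},{"dx":0,"dy":0,"dz":0.2,"yaw":0,"fingers":0.5},{"dx":0,"dy":0,"dz":0.21,"yaw":0,"fingers":0.5},{"dx":0,"dy":0,"dz":0,"yaw":0,"fingers":0.5},{"dx":0,"dy":0,"dz":0,"yaw":0,"fingers":0.8},{"dx":0,"dy":0,"dz":0,"yaw":0,"fingers":1},{"dx":0,"dy":0,"dz":0,"yaw":0,"fingers":1},{"dx":0,"dy":0,"dz":0,"yaw":0,"fingers":1}]' --squeeze 30

```text
clock: 24.3
position: [0.4797, -0.0523, 0.1158]
tool_rot: [3.139, 0.0, 1.474]
force: [1.5, -3.4, 9.6]
grip_width: 0.0112
finger_force: 34.4
```

Request:
drive_tool --targets '[{"dx":0,"dy":0,"dz":-0.015,"yaw":-0.05,"fingers":1},{"dx":0,"dy":0,"dz":0,"yaw":-0.08,"fingers":1},{"dx":0,"dy":0,"dz":0,"yaw":-0.08,"fingers":1},{"dx":0,"dy":0,"dz":0,"yaw":-0.08,"fingers":1},{"dx":0,"dy":0,"dz":0,"yaw":0,"fingers":1}]'

```text
clock: 24.8
position: [0.4798, -0.0522, 0.1163]
tool_rot: [3.14, 0.001, 1.935]
force: [11.9, -3.8, -23.0]
grip_width: 0.0108
finger_force: 31.6
```

Request:
drive_tool --targets '[{"dx":0,"dy":0,"dz":0.01,"yaw":-0.08,"fingers":1},{"dx":0,"dy":0,"dz":0,"yaw":-0.08,"fingers":1},{"dx":0,"dy":0,"dz":0,"yaw":-0.08,"fingers":1},{"dx":0,"dy":0,"dz":0,"yaw":-0.08,"fingers":1},{"dx":0,"dy":0,"dz":0,"yaw":0,"fingers":1}]'

```text
clock: 25.3
position: [0.4802, -0.0521, 0.1161]
tool_rot: [3.14, 0.003, 2.437]
force: [6.3, -2.0, -0.7]
grip_width: 0.0111
finger_force: 34.6
```

Request:
drive_tool --targets '[{"dx":0,"dy":0,"dz":0,"yaw":-0.08,"fingers":1},{"dx":0,"dy":0,"dz":0,"yaw":-0.08,"fingers":1},{"dx":0,"dy":0,"dz":0,"yaw":-0.08,"fingers":1},{"dx":0,"dy":0,"dz":0,"yaw":-0.08,"fingers":1},{"dx":0,"dy":0,"dz":0,"yaw":-0.08,"fingers":1},{"dx":0,"dy":0,"dz":0,"yaw":-0.06,"fingers":1},{"dx":0,"dy":0,"dz":0,"yaw":0,"fingers":1},{"dx":0,"dy":0,"dz":0,"yaw":0,"fingers":1}]'

```text
clock: 26.1
position: [0.4804, -0.0518, 0.1162]
tool_rot: [-3.142, 0.004, -3.128]
force: [8.8, 1.0, -1.8]
grip_width: 0.0108
finger_force: 34.5
```

Request:
drive_tool --targets '[{"dx":0,"dy":0,"dz":0,"yaw":0,"fingers":0.6},{"dx":0,"dy":0,"dz":0,"yaw":0,"fingers":0.5},{"dx":0,"dy":0,"dz":-0.2,"yaw":0,"fingers":0.5},{"dx":0,"dy":0,"dz":-0.4,"yaw":0,"fingers":0.5},{"dx":0,"dy":-0.352,"dz":0,"yaw":0.0874,"fingers":0.5},{"dx":0,"dy":0,"dz":0,"yaw":0,"fingers":0.5}]'

```text
clock: 26.7
position: [0.4792, -0.0906, 0.1764]
tool_rot: [-3.14, 0.002, 3.009]
force: [-0.2, 0.4, 0.1]
grip_width: 0.0428
finger_force: 0.0
```

Request:
drive_tool --targets '[{"dx":0,"dy":0,"dz":0,"yaw":0.087,"fingers":0.5},{"dx":0,"dy":0,"dz":0,"yaw":0.087,"fingers":0.5},{"dx":0,"dy":0,"dz":0,"yaw":0.087,"fingers":0.5},{"dx":0,"dy":0,"dz":0,"yaw":0.087,"fingers":0.5},{"dx":0,"dy":0,"dz":0,"yaw":0.087,"fingers":0.5},{"dx":0,"dy":0,"dz":0,"yaw":0.087,"fingers":0.5},{"dx":0,"dy":0,"dz":0,"yaw":0.087,"fingers":0.5},{"dx":0,"dy":0,"dz":0,"yaw":0.087,"fingers":0.5},{"dx":0,"dy":0,"dz":0,"yaw":0.087,"fingers":0.5},{"dx":0,"dy":0,"dz":0,"yaw":0.087,"fingers":0.5},{"dx":0,"dy":0,"dz":0,"yaw":0,"fingers":0.5},{"dx":0,"dy":0,"dz":0,"yaw":0,"fingers":0.5}]'

```text
clock: 27.9
position: [0.479, -0.0869, 0.1752]
tool_rot: [-3.141, 0.0, 1.656]
force: [-0.1, -0.4, -0.3]
grip_width: 0.0427
finger_force: 0.0
```

Request:
drive_tool --targets '[{"dx":-0.355,"dy":-0.021,"dz":0,"yaw":0,"fingers":0.5},{"dx":-0.355,"dy":-0.021,"dz":0,"yaw":0,"fingers":0.5},{"dx":-0.355,"dy":-0.021,"dz":0,"yaw":0,"fingers":0.5},{"dx":-0.355,"dy":-0.021,"dz":0,"yaw":0,"fingers":0.5},{"dx":0,"dy":0,"dz":0,"yaw":0,"fingers":0.5},{"dx":0,"dy":0,"dz":0,"yaw":0,"fingers":0.5}]'

```text
clock: 28.5
position: [0.4818, -0.2298, 0.1751]
tool_rot: [-3.141, -0.0, 1.653]
force: [0.3, 1.3, -0.2]
grip_width: 0.0424
finger_force: 0.0
```

```bash
python3 - <<'E'
from h import *
print(proj("side",[.4825,-.229,.134]),onz("side",376.3-1.2,331+.3,.134),onz("top",225+646/3,160+281.5/3,.134))
E
```

```text
(np.float64(374.6785063919435), np.float64(330.27545732972567)) [ 0.48193755 -0.23176073  0.134     ] [ 0.47982855 -0.229859    0.134     ]
```

Request:
drive_tool --targets '[{"dx":0,"dy":0,"dz":0.2,"yaw":0,"fingers":0.5},{"dx":0,"dy":0,"dz":0.2,"yaw":0,"fingers":0.5},{"dx":0,"dy":0,"dz":0.19,"yaw":0,"fingers":0.5},{"dx":0,"dy":0,"dz":0,"yaw":0,"fingers":0.5},{"dx":0,"dy":0,"dz":0,"yaw":0,"fingers":0.8},{"dx":0,"dy":0,"dz":0,"yaw":0,"fingers":1},{"dx":0,"dy":0,"dz":0,"yaw":0,"fingers":1},{"dx":0,"dy":0,"dz":0,"yaw":0,"fingers":1}]' --squeeze 30

```text
clock: 29.3
position: [0.4831, -0.2292, 0.1174]
tool_rot: [3.14, 0.0, 1.652]
force: [0.9, 2.0, 8.0]
grip_width: 0.0107
finger_force: 34.1
```

Request:
drive_tool --targets '[{"dx":0,"dy":0,"dz":-0.005,"yaw":-0.08,"fingers":1},{"dx":0,"dy":0,"dz":0,"yaw":-0.08,"fingers":1},{"dx":0,"dy":0,"dz":0,"yaw":-0.08,"fingers":1},{"dx":0,"dy":0,"dz":0,"yaw":-0.08,"fingers":1},{"dx":0,"dy":0,"dz":0,"yaw":-0.08,"fingers":1},{"dx":0,"dy":0,"dz":0,"yaw":-0.08,"fingers":1},{"dx":0,"dy":0,"dz":0,"yaw":0,"fingers":1}]'

```text
clock: 30.0
position: [0.4815, -0.23, 0.1174]
tool_rot: [-3.141, -0.0, 2.409]
force: [-4.0, -1.6, 4.7]
grip_width: 0.0111
finger_force: 33.6
```

Request:
drive_tool --targets '[{"dx":0,"dy":0,"dz":0,"yaw":-0.08,"fingers":1},{"dx":0,"dy":0,"dz":0,"yaw":-0.08,"fingers":1},{"dx":0,"dy":0,"dz":0,"yaw":-0.08,"fingers":1},{"dx":0,"dy":0,"dz":0,"yaw":-0.08,"fingers":1},{"dx":0,"dy":0,"dz":0,"yaw":-0.08,"fingers":1},{"dx":0,"dy":0,"dz":0,"yaw":-0.08,"fingers":1},{"dx":0,"dy":0,"dz":0,"yaw":0,"fingers":1},{"dx":0,"dy":0,"dz":0,"yaw":0,"fingers":1}]'

```text
clock: 30.8
position: [0.4809, -0.2315, 0.1174]
tool_rot: [-3.139, -0.001, -3.126]
force: [-6.4, -10.0, 5.1]
grip_width: 0.0107
finger_force: 33.6
```

Now I release, rise clear and take the last look.

Request:
drive_tool --targets '[{"dx":0,"dy":0,"dz":0,"yaw":0,"fingers":0.6},{"dx":0,"dy":0,"dz":0,"yaw":0,"fingers":0.5},{"dx":0,"dy":0,"dz":0,"yaw":0,"fingers":0.5},{"dx":0,"dy":0,"dz":-0.2,"yaw":0,"fingers":0.5},{"dx":0,"dy":0,"dz":-0.4,"yaw":0,"fingers":0.5},{"dx":0,"dy":0,"dz":-0.4,"yaw":0,"fingers":0.5},{"dx":0,"dy":0,"dz":-0.4,"yaw":0,"fingers":0.5},{"dx":0,"dy":0.3,"dz":-0.2,"yaw":0,"fingers":0.5},{"dx":0,"dy":0.3,"dz":0,"yaw":0,"fingers":0.5},{"dx":0,"dy":0.3,"dz":0,"yaw":0,"fingers":0.5},{"dx":0,"dy":0.3,"dz":0,"yaw":0,"fingers":0.5},{"dx":0,"dy":0.3,"dz":0,"yaw":0,"fingers":0.5},{"dx":0,"dy":0.3,"dz":0,"yaw":0,"fingers":0.5},{"dx":0,"dy":0.3,"dz":0,"yaw":0,"fingers":0.5},{"dx":0,"dy":0.3,"dz":0,"yaw":0,"fingers":0.5},{"dx":0,"dy":0.3,"dz":0,"yaw":0,"fingers":0.5},{"dx":0,"dy":0.3,"dz":0,"yaw":0,"fingers":0.5},{"dx":0,"dy":0,"dz":0,"yaw":0,"fingers":0.5},{"dx":0,"dy":0,"dz":0,"yaw":0,"fingers":0.5}]'

```text
clock: 32.7
position: [0.4769, 0.071, 0.2768]
tool_rot: [-3.141, -0.0, -3.123]
force: [-0.1, -0.0, 0.6]
grip_width: 0.043
finger_force: 0.0
```

```bash
python3 - <<'E'
from h import *
s=grab_frame("side");t=grab_frame("top");print(readout.observe()["position"])
a=cv2.resize(s[180:390,200:480],(800*3//6,300));b=cv2.resize(t[150:300,330:480],(400,300),interpolation=2)
a2=cv2.resize(s[230:390,320:480],(400,300),interpolation=2);c=cv2.resize(t,(400,300))
cv2.imwrite("pics/end.png",np.vstack([np.hstack([a,b]),np.hstack([a2,c])]))
E
```

```text
[0.47701622 0.06981826 0.27679629]
```

View pics/end.png

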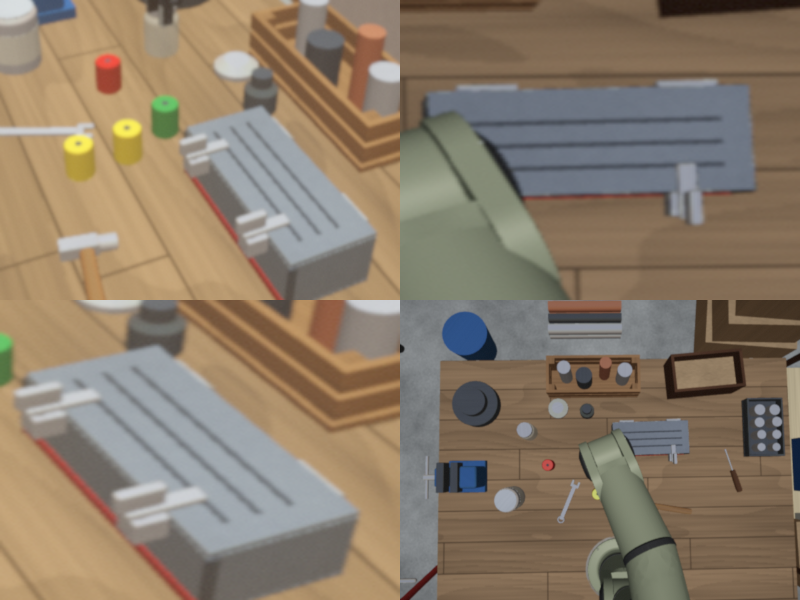

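The last view shows the lid flat, both noses square across its front edge at side crop (205,145) and (265,225), the bystanders in place and the arm clear.

```bash
python3 -c "
from workcell import workorder
print(workorder.job_done())"
```

```text
the job is handed in; nothing more can be done
None
```

I stood both dowels that were present in bores of their own, shut the lid flat, then turned both turnbuttons square across it; the jar, tin, socket and flange cap were left alone, and the job was handed in at about 33 s on the robot's clock, with no verdict returned.

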